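Free the jammed transport wedge of a measuring stage and park it

ROBOT

A 7-joint arm with a two-finger parallel gripper is mounted at the origin on the work surface. World frame = base frame: x ahead of the robot, y to its left, z up, the work surface at z = 0. Lengths are in m, angles in rad, forces in N, time in s.
With the tool pointing down it reaches from about 0.425 to 0.925 m from the base axis. Payload 6.8 kg.
Tool frame: the origin (TCP) lies on the centre line of the jaws, within the pads' length; the fingertips stand bot.tip_reach ahead of it and the grasp point (between the pads) lies 3 mm ahead of it (bot.tip_reach is the distance from the TCP to the fingertips, in m); z points along the fingers, y is the line along which they close (so a half turn about z gives the same grasp; the last joint's range is limited). The gripper opens to 85 mm and grips with 20 to 120 N. Pads are 22 mm wide; open, the fingers measure 114 mm over their backs; the gripper's body (76 mm by 85 mm) begins 54 mm behind the grasp point. The pads swing forward as they close: fully open they stand 13 mm farther back than shut.
Start: joints at [-1.228, 0.477, 0.022, 1.555, -0.011, 1.109, -0.083], TCP at [0.294, 0.608, 0.253] pointing down, gripper open.
Joint ranges: [-2.96, 2.96], [-0.34, 2.1], [-1.41, 1.46], [0.24, 2.44], [-1.37, 4.51], [0.17, 1.92], [-2.96, 2.96]. Speed limits (rad/s): [2.39, 2.39, 3.14, 3.14, 3.14, 3.14, 3.14].

INTERFACE

Orientations are given as a unit quaternion [w, x, y, z].
In Python, from station import bot gives the robot as it stands.
- The arm moves only by the tool jog_arm, never from a script. Its argument "deltas" is a list of rows, each a list of 7 numbers: the shift along the world's x, y, z in m, then the turn, a rotation vector about the world's x, y, z in rad, then the opening, from 0 (shut) to 1 (fully open). In form: [[x, y, z, rx, ry, rz, grip], ...]. A call has 1 to 10 rows; each row shifts and turns the commanded pose from where the row before left it; what a row does not reach is not made up. A row lasts 1/10 s, in which the tool goes at most 50 mm and 8.59 degrees, less where a joint would pass 70% of its speed; a pose out of reach is approached as far as the arm can. A call with a gripper value outside its range is refused whole. The fingers move at their own pace and stop on an object; "newtons" is the grip in N (left out, the last holds). Time passes only in rows, so rows that do not move let the fingers close. It gives the time, the measured TCP pose, the force, the opening and the grip force at its end, in the units of the state.
- bot.get_obs(): the state, without advancing time (a new reading comes with each control period).
- bot.read_camera(name): name is "scene" or "top" or "wrist"; returns a dict with "img" (480x640x3 uint8, red, green, blue), "K" (3x3 intrinsics, pixels), "eye" and "attitude" of the camera in the world. Camera axes: x right, y down, z forward; pixel columns grow to the right and rows downward; lengths in m; the calibration is good to about 2 mm. A picture is of the moment at which its call begins. There is no depth.
- bot.hand_in(): hands the job in; it is judged then, once.
The state is a dict: "t": time; "q": joint angles; "joint_vel": joint speeds; "joint_torque": joint torques, N m; "eef_pos": TCP position; "tool_rot": TCP orientation; "contact_force": force on the tool from outside, world axes, zero at the start; "torque": the same for the moment, N m; "gripper_width": opening from 0.0 (shut) to 1.0 (fully open); "grasp_force": force on a finger pad.
Only numpy, scipy, OpenCV 4.12 (cv2) and the standard library are available. Lean on these libraries where they do the work, as an engineer would, in place of code of your own. Each camera call takes 0.05 s, during which the arm holds its last target. There are 200 camera calls.

TASK

The steel transport wedge is jammed in the slot of the measuring stage: its knob gives a hold to work it out with small side pulls to alternate sides, without dragging the stage along its slideway. Lay the wedge flat on the bench outside the parking bay and let go; then take it again (by the thin end, as the knob goes in under the roof), slide it flat into the bay, knob end first, until its wide end meets the back wall, and let go. Leave the other things on the bench where they are.

Things in the scene. Friction and masses are not known exactly. Their poses are not given: they have to be found in the camera images.
- wedge_center (a point): Transport wedge: flat steel bar 140 mm long, 20 mm high, about 0.22 kg; width tapers evenly on both flanks from 36 mm (wide end) to 20 mm (thin end). The point is its middle, half-way up (70 mm from each end). +x runs along the bar to the thin end, z up. At the start it lies flat on the stage plate with its last 50 mm, the thin end, between the jaws of the slot.
- wedge_knob (a point): Middle, half-way up, of the wedge's round upright dark knob: 18 mm diameter, 34 mm tall, standing on the top face of the bar 55 mm from the bar's middle towards the wide end (15 mm from that end). The bar's top face is 17 mm below the point, its underside 37 mm. Axes as the wedge's.
- wedge: The same wedge; origin on its underside, under its middle; axes as above.
- slot (a point): Middle of the slot, on the top of the stage plate (24 mm above the bench) on which the wedge slides. +x into the slot: the wedge comes out along -x and is clear once drawn 50 mm. Jaws 50 mm long (x +-25 mm), 20 mm high. A bridge over the slot and side posts (y +-45 to 63 mm) reach 28 and 34 mm above the plate: no lifting out. The plate, 130 mm wide, runs under the wedge to x = -130 mm.
- shoe (a joint): How far the sprung jaw, on the slot's -y side, is forced back, m: 0 at the start, up to 0.012. Its spring presses about 30 N on the wedge; the other jaw is fixed. Swing the knob about 10 mm to each side in turn (some 10 N), drawing it a millimetre or so at each swing, and the wedge walks out; after 5 to 15 mm the jaw meets its stop (-0.001) and the wedge slides freely.
- stage (a joint): Place of the measuring stage on its slideway, m; 0 at the start, growing along the slot's +x. It begins to move at about 16 N; a straight pull on the jammed wedge takes more than that, so the stage would come along.
- bay_back (a point): Parking bay: grey three-sided box fixed to the bench, pale translucent flat roof, no floor. The point is on the bench at the middle of the inner face of the back wall; +x inward (open front faces -x), z up. Inside 60 mm wide, 70 mm deep (front edge at x = -70 mm), 62 mm high; roof 4 mm, side walls 8 mm thick. Parked, the wedge has its knob under the roof and its thin half sticking out.
- vblock_mid (a point): Bystander: dark steel V-block, 60 x 44 x 38 mm high, standing on the bench; the point is half-way up.
- ringgauge_mid (a point): Bystander: steel ring gauge lying flat, outer diameter 56 mm, 16 mm high; the point is half-way up.
- gaugecase_mid (a point): Bystander: closed wooden gauge case, 80 x 120 x 40 mm high; the point is half-way up.
- jar_mid (a point): Bystander: amber glass jar, diameter 52 mm, 75 mm high; the point is half-way up.
- pluggauge_mid (a point): Bystander: steel plug gauge standing on its thick end, diameter 44 mm, 75 mm high; the point is half-way up.
- spanner_grip (a point): Bystander: small spanner lying flat, 140 mm long; point on its handle.
- driver_grip (a point): Bystander: screwdriver lying flat, 160 mm long; point on its handle.
Mind the look-alikes: they are no part of the job. What is shaped like the wedge but orange or red is not meant.

How it is judged:
On the way, in this order (a step that is already met when the one before it is completed fails the run):
1. the wedge is drawn right out of the slot (horizontal distance between wedge_center and slot above 0.093 m), for 0.1 s.
2. the wedge lies flat on the bench outside the bay, let go (height (world z) of wedge_center below 0.014 m and angle between wedge_center's own z axis and vertical below 0.08 rad and contact force between wedge and the fingers below 0.1 N and linear speed of wedge below 0.02 m/s and horizontal distance between wedge_center and bay_back above 0.125 m), for 0.2 s.
At the end, for the whole second after the job is handed in: The wedge lies flat on the bench in the parking bay, knob end inward, its wide end within 12 mm of the back wall (the bay's walls give its sideways place), let go and at rest; the stage is within 6 mm of where it was (height (world z) of wedge_center below 0.014 m and angle between wedge_center's own z axis and vertical below 0.08 rad and contact force between wedge and the fingers below 0.1 N and linear speed of wedge below 0.02 m/s and x of wedge_center in the frame of bay_back between -0.082 and -0.06 m and y of wedge_center in the frame of bay_back between -0.03 and 0.03 m and x of bay_back in the frame of wedge_center below 0 m and angle between the x axis of wedge_center and the x axis of bay_back, either way round below 0.3 rad and distance of slot from where it was at the start of the episode below 0.006 m); the robot touches nothing.
It fails at once if the stage is dragged more than 6 mm along its slideway (distance of slot from where it was at the start of the episode above 0.006 m).
It fails at once if a bystander is moved more than 20 mm (distance of any of vblock_mid, ringgauge_mid, gaugecase_mid, jar_mid, pluggauge_mid, spanner_grip, driver_grip from where it was at the start of the episode above 0.02 m).
It also fails if it takes over 72 s, if anything falls off the work surface, if the arm or the gripper's body presses on something with over 40 N, if the wrist force passes 120 N, or if a joint passes its speed limit or range.

## Working session

There is one attempt and no reset: what is moved stays moved. The work goes in short steps, Python scripts to look and compute and a tool call to move; the robot and the scene stay as the last step left them, time stands still between calls to the robot, and variables do not carry over. Pictures are saved under pics/ and viewed, at most 14 in all, crops included, and the job is handed in when it is done.

Besides the shell and the picture viewer there is one more tool, called after "Emit:" as name(argument=value, ...), one argument or row to a line, values as JSON. jog_arm: Moves the arm, as the interface text tells. Its arguments: {"type":"object","properties":{"deltas":{"type":"array"},"newtons":{"type":"number"}},"required":["deltas"]}

```bash
ls; mkdir -p pics
python3 - <<'E'
from station import bot
import cv2
o=bot.get_obs()
print({k:o[k] for k in('t','eef_pos','tool_rot','contact_force','gripper_width')},bot.tip_reach)
for n in('top','scene'):
    c=bot.read_camera(n);cv2.imwrite(f'pics/{n}0.png',c['img'][:,:,::-1]);print(n,c['K'],c['eye'],c['attitude'])
E
```

```text
pics
{'t': 0.0, 'eef_pos': array([0.29385618, 0.60704589, 0.25232245]), 'tool_rot': array([-1.37849996e-04,  2.23480693e-01,  9.74707911e-01, -9.21488636e-04]), 'contact_force': array([-0.45989208,  0.20956399, -0.20582467]), 'gripper_width': 1.0015930615641144} 0.022
top [[570.2051045    0.         331.61027984]
 [  0.         570.2051045  233.87153552]
 [  0.           0.           1.        ]] [0.34475774 0.11558362 1.66587101] [-0.02532842  0.71090782 -0.70209778  0.03205065]
scene [[495.93968176   0.         320.44775821]
 [  0.         495.93968176 243.17341042]
 [  0.           0.           1.        ]] [1.35200937 0.30355857 0.81113428] [-0.26851452  0.56865177  0.70103638 -0.33627831]
```

View pics/top0.png

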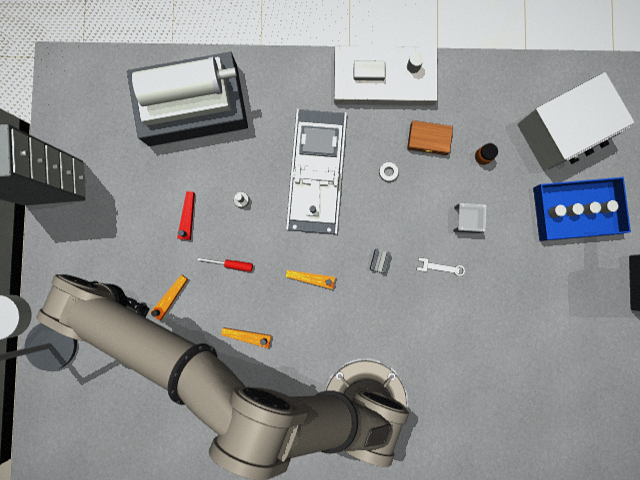

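View pics/scene0.png

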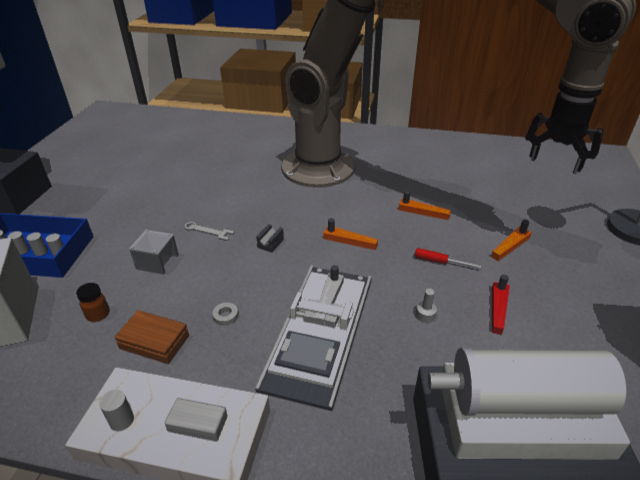

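Run:
```python
from station import bot
import cv2,numpy as np
t=cv2.imread('pics/top0.png');s=cv2.imread('pics/scene0.png')
up=lambda im,x,y,w,h,W,H:cv2.resize(im[y:y+h,x:x+w],(W,H),interpolation=cv2.INTER_CUBIC)
a=up(t,280,100,75,140,300,560); b=up(t,440,190,65,60,260,240); c=up(s,120,220,70,60,240,206);d=up(s,270,260,110,90,240,196)
o=np.zeros((580,800,3),np.uint8)
o[:560,:300]=a;o[:240,310:570]=b;o[250:456,310:550]=c;o[250:446,555:795]=d
cv2.imwrite('pics/crop1.png',o)
```

```text
(no output)
```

View pics/crop1.png

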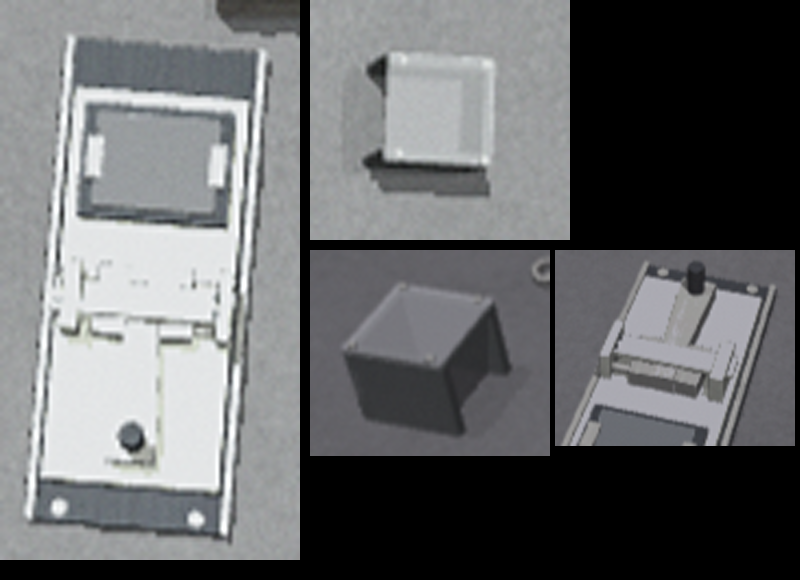

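The top view shows:
- **Wedge:** the grey steel wedge is in the stage, with its dark knob at about (312.7, 209).
- **Look-alikes:** orange ones at (312,280), (247,338) and (168,297), and a red one at (186,215). I'm rejecting all four by colour. The crop confirms the grey wedge in the slot.
- **Bay:** its roof spans about (459,203) to (486,231), with the open front facing image-left.

```bash
cat > h.py <<'E'
import numpy as np,cv2
from scipy.spatial.transform import Rotation as R
from station import bot
def ray(c,p):
    d=np.linalg.inv(c['K'])@[p[0],p[1],1]; q=c['attitude']
    return np.array(c['eye']),R.from_quat([q[1],q[2],q[3],q[0]]).apply(d)
def onz(c,p,z):
    e,d=ray(c,p); return (e+d*(z-e[2])/d[2]).round(4)
def tri(a,p,b,q):
    e,d=ray(a,p);f,g=ray(b,q); s=np.linalg.lstsq(np.c_[d,-g],f-e,rcond=None)[0]
    A=e+s[0]*d;B=f+s[1]*g; return ((A+B)/2).round(4),np.linalg.norm(A-B).round(4)
def blob(img,x,y,w,h,lo,hi):
    m=cv2.inRange(cv2.cvtColor(img[y:y+h,x:x+w],cv2.COLOR_RGB2GRAY),lo,hi)
    n,l,s,c=cv2.connectedComponentsWithStats(m)
    i=1+np.argmax(s[1:,4]); return c[i]+[x,y],s[i]+np.array([x,y,0,0,0])
E
python3 - <<'E'
from h import *
T=bot.read_camera('top');S=bot.read_camera('scene')
kt,st=blob(T['img'],303,200,20,14,0,110);ks,ss=blob(S['img'],326,264,16,18,0,70)
print('knob',kt,st,ks,ss,onz(T,kt,.075),onz(S,ks,.061),tri(T,kt,S,ks))
print('base',onz(T,(368,392),.0))
r=[onz(T,p,.027) for p in((297.5,109.5),(287.5,230),(346.5,112.5),(337.5,235))];print(r)
for a,b in((1,0),(3,2)): d=r[a]-r[b];print('ang',np.degrees(np.arctan2(-d[1],-d[0])))
b=[onz(T,p,.066) for p in((459.2,203.2),(486,203.7),(485.5,231),(459,230.5))];print('bay',b,[np.linalg.norm(b[i]-b[i-1]) for i in range(4)])
bs=[onz(S,((x-310)/3.43+120,(y-250)/3.43+220),.066) for x,y in((402,284),(345,352),(440,364),(496,299))];print('bayS',bs)
for n,p,z in(('ring',(389,172),.016),('vb',(380,262),.038),('case',(430,137),.04),('jar',(486,153),.075),('plug',(241,199),.075),('spL',(420,264),.005),('spR',(461,270),.005),('drvL',(198,260),.01),('drvR',(252,266),.02),('orange',(287,273),.02),('orangeR',(335,283),.02)):print(n,onz(T,p,z))
E
```

```text
knob [312.76 209.2 ] [310 206   6   7  25] [333.78151261 272.34453782] [326 266  16  14 119] [0.5431 0.155  0.075 ] [0.5433 0.1566 0.061 ] (array([0.5446, 0.1561, 0.0621]), np.float64(0.0015))
base [ 0.0267 -0.0093  0.    ]
[array([0.843 , 0.2053, 0.027 ]), array([0.4877, 0.2281, 0.027 ]), array([0.8362, 0.0614, 0.027 ]), array([0.4751, 0.0838, 0.027 ])]
ang -3.6717000983707035
ang -3.5496622037024186
bay [array([ 0.5669, -0.2594,  0.066 ]), array([ 0.5665, -0.3355,  0.066 ]), array([ 0.4887, -0.3333,  0.066 ]), array([ 0.4892, -0.2583,  0.066 ])] [np.float64(0.07770778596768789), np.float64(0.07610105124109653), np.float64(0.07783109918278167), np.float64(0.07500166664814857)]
bayS [array([ 0.4897, -0.325 ,  0.066 ]), array([ 0.5684, -0.327 ,  0.066 ]), array([ 0.567, -0.257,  0.066]), array([ 0.4923, -0.2507,  0.066 ])]
ring [ 0.6632 -0.0654  0.016 ]
vb [ 0.3985 -0.0382  0.038 ]
case [ 0.7632 -0.1816  0.04  ]
jar [ 0.7103 -0.3344  0.075 ]
plug [0.5693 0.3569 0.075 ]
spL [ 0.3952 -0.1581  0.005 ]
spR [ 0.3792 -0.2777  0.005 ]
drvL [0.3987 0.4867 0.01  ]
drvR [0.383  0.3288 0.02  ]
orange [0.3641 0.2277 0.02  ]
orangeR [0.3371 0.0893 0.02  ]
```

Emit:
jog_arm(
  deltas=[
    [0.025,-0.045,-0.005,0,0,-0.118,1],
    [0.025,-0.045,-0.005,0,0,-0.118,1],
    [0.025,-0.045,-0.005,0,0,-0.118,1],
    [0.025,-0.045,-0.005,0,0,-0.118,0.7],
    [0.025,-0.045,-0.005,0,0,-0.118,0.7],
    [0.025,-0.045,-0.005,0,0,-0.118,0.7],
    [0.025,-0.045,-0.005,0,0,-0.118,0.7],
    [0.025,-0.045,-0.005,0,0,-0.118,0.7],
    [0.025,-0.045,-0.005,0,0,-0.118,0.7],
    [0.025,-0.045,-0.005,0,0,-0.118,0.7],
  ],
  newtons=60,
)

```text
t: 1.2
eef_pos: [0.5364, 0.1708, 0.2049]
tool_rot: [-0.0, 0.73, 0.684, 0.0]
contact_force: [1.7, 0.9, -0.5]
gripper_width: 0.696
grasp_force: 0.0
```

Emit:
jog_arm(
  deltas=[
    [0,0,0,0,0,0,0.7],
    [0,0,0,0,0,0,0.7],
  ],
)

```text
t: 1.4
eef_pos: [0.5361, 0.1713, 0.2048]
tool_rot: [0.0, 0.729, 0.685, -0.0]
contact_force: [-0.2, 1.3, 0.8]
gripper_width: 0.7
grasp_force: 0.0
```

Run:
```python
from h import *
o=bot.get_obs();q=o['tool_rot'];r=R.from_quat([q[1],q[2],q[3],q[0]])
print(o['t'],o['eef_pos'],r.as_matrix().round(3),o['q'].round(2),o['gripper_width'])
c=bot.read_camera('wrist');cv2.imwrite('pics/w1.png',c['img'][:,:,::-1]);print(c['eye'],c['K'])
c=bot.read_camera('wrist');print(c['attitude'])
```

```text
1.4 [0.5360534  0.17128004 0.20479436] [[ 0.062  0.998 -0.   ]
 [ 0.998 -0.062 -0.   ]
 [-0.    -0.    -1.   ]] [-0.74  0.36  0.4   1.9  -0.17  0.92 -0.32] 0.7002514710075095
[0.5409842  0.24812784 0.32462962] [[361.76282323   0.         320.1746957 ]
 [  0.         361.76282323 244.233514  ]
 [  0.           0.           1.        ]]
[ 0.15108955  0.9880632  -0.02968686 -0.0046628 ]
```

View pics/w1.png

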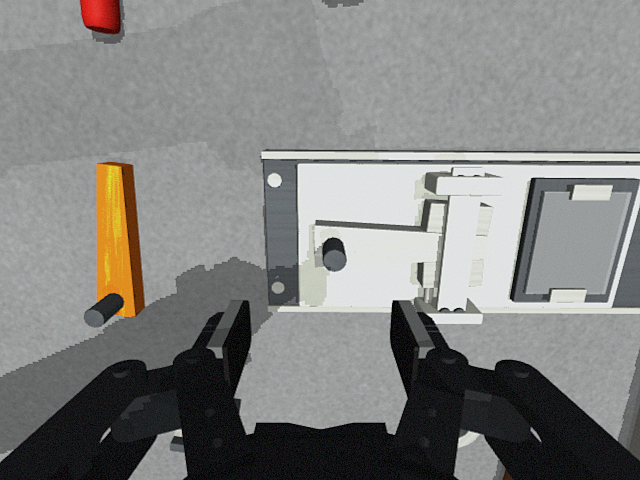

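The wrist view shows the knob at about (334,253) on the grey wedge, with the slot to the right and the orange look-alike off at the left.

Run:
```python
from h import *
c=bot.read_camera('wrist')
k,s=blob(c['img'],315,232,40,45,0,80);print(k,s,onz(c,k,.061))
p=[onz(c,x,.025) for x in((264,158),(638,158))];print(p)
print('flank',[onz(c,x,.044) for x in((316,222),(438,232))])
print('posts',[onz(c,x,.058) for x in((428,183),(500,183))])
```

```text
[333.54909091 249.57090909] [324 241  23  24 275] [0.5449 0.1635 0.061 ]
[array([0.4932, 0.2327, 0.025 ]), array([0.7948, 0.2151, 0.025 ])]
flank [array([0.5323, 0.1819, 0.044 ]), array([0.6298, 0.1679, 0.044 ])]
posts [array([0.6165, 0.2099, 0.058 ]), array([0.6693, 0.2068, 0.058 ])]
```

Emit:
jog_arm(
  deltas=[
    [0.009,-0.012,-0.03,0,0,0,0.7],
    [0,0,-0.03,0,0,0,0.6],
    [0,0,-0.025,0,0,0,0.6],
    [0,0,0,0,0,0,0.6],
    [0,0,0,0,0,0,0.6],
  ],
)

```text
t: 2.05
eef_pos: [0.5445, 0.1618, 0.1203]
tool_rot: [-0.0, 0.727, 0.686, -0.0]
contact_force: [0.3, 0.1, 0.5]
gripper_width: 0.6
grasp_force: 0.0
```

Run:
```python
from h import *
print(bot.get_obs()['eef_pos'])
c=bot.read_camera('wrist');cv2.imwrite('pics/w2.png',c['img'][:,:,::-1])
```

```text
[0.5444748  0.16179559 0.12027345]
```

View pics/w2.png

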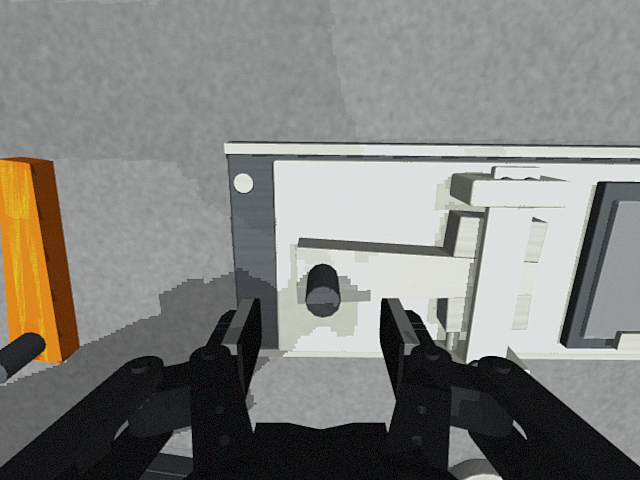

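The knob's top disc is at about (323,303) and its base's far edge at about (322,265), between the open pads in x.

Run:
```python
from h import *
c=bot.read_camera('wrist')
print(c['eye'],onz(c,(323,303),.078),onz(c,(322,264.5),.044)-[0,.009,0],onz(c,(323,316.5),.078)+[0,.009,0])
print([onz(c,x,.027) for x in((226,147),(226,354))],[onz(c,x,.044) for x in((299,240),(440,247))])
e=bot.get_obs()['eef_pos'];T=bot.read_camera('top')
print(e, onz(T,(312.76,209.2),.075))
```

```text
[0.5496347  0.23844182 0.24103044] [0.5465 0.1569 0.078 ] [0.5466 0.1556 0.044 ] [0.546  0.1584 0.078 ]
[array([0.4957, 0.233 , 0.027 ]), array([0.477 , 0.0969, 0.027 ])] [array([0.5344, 0.1802, 0.044 ]), array([0.6146, 0.1712, 0.044 ])]
[0.54555716 0.16156571 0.12146615] [0.5431 0.155  0.075 ]
```

Emit:
jog_arm(
  deltas=[
    [0.001,-0.004,-0.025,0,0,0,0.6],
    [0,0,-0.015,0,0,0,0.6],
    [0,0,-0.01,0,0,0,0.6],
    [0,0,0,0,0,0,0.2],
    [0,0,0,0,0,0,0],
    [0,0,0,0,0,0,0],
    [0,0,0,0,0,0,0],
    [0,0,0,0,0,0,0],
  ],
)

```text
t: 3.0
eef_pos: [0.5456, 0.1568, 0.0706]
tool_rot: [-0.0, 0.728, 0.686, 0.0]
contact_force: [-4.5, 0.5, 6.3]
gripper_width: 0.193
grasp_force: 58.8
```

Emit:
jog_arm(
  deltas=[
    [0,0.005,0,0,0,-0.05,0],
    [-0.001,0.005,0,0,0,-0.05,0],
    [0,0,0,0,0,0,0],
  ],
)

```text
t: 3.3
eef_pos: [0.5457, 0.1594, 0.0707]
tool_rot: [0.003, 0.764, 0.646, -0.002]
contact_force: [-2.3, -16.5, 8.5]
gripper_width: 0.192
grasp_force: 59.5
```

Emit:
jog_arm(
  deltas=[
    [0,-0.005,0,0,0,0.05,0],
    [0,-0.005,0,0,0,0.05,0],
    [0,-0.005,0,0,0,0.05,0],
    [-0.001,-0.005,0,0,0,0.05,0],
    [0,0,0,0,0,0,0],
  ],
)

```text
t: 3.8
eef_pos: [0.5449, 0.1516, 0.071]
tool_rot: [-0.001, 0.691, 0.723, 0.003]
contact_force: [-0.0, 11.9, -1.3]
gripper_width: 0.191
grasp_force: 58.6
```

Run:
```python
from h import *
c=bot.read_camera('wrist');cv2.imwrite('pics/w3.png',c['img'][:,:,::-1]);print(c['eye'],bot.get_obs()['contact_force'])
```

```text
[0.54114957 0.22768312 0.19131823] [-0.15776522 10.7301291  -0.42707508]
```

View pics/w3.png

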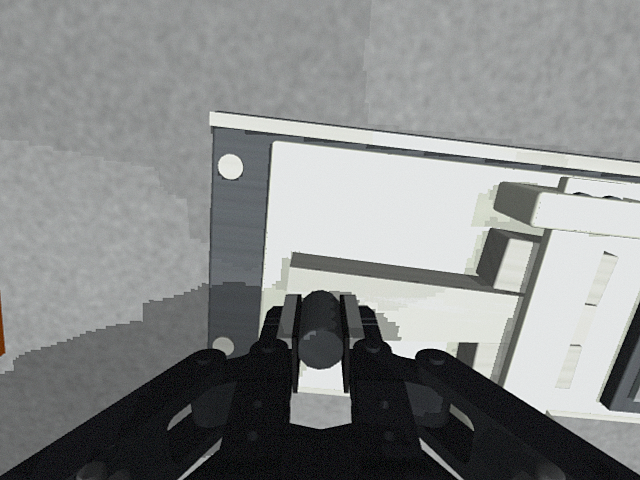

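The knob is firmly between the pads and the wedge is turning in the slot, with the stage still in place. I'll widen the swings because the arm gives under load.

Emit:
jog_arm(
  deltas=[
    [0,0.007,0,0,0,-0.05,0],
    [-0.001,0.007,0,0,0,-0.05,0],
    [-0.001,0.007,0,0,0,-0.05,0],
    [0,0.006,0,0,0,-0.05,0],
    [0,0,0,0,0,0,0],
  ],
)

```text
t: 4.35
eef_pos: [0.5446, 0.1659, 0.0709]
tool_rot: [0.005, 0.763, 0.646, -0.001]
contact_force: [3.6, -18.2, 5.5]
gripper_width: 0.193
grasp_force: 59.4
```

Emit:
jog_arm(
  deltas=[
    [0,-0.008,0,0,0,0.05,0],
    [-0.001,-0.008,0,0,0,0.05,0],
    [-0.001,-0.008,0,0,0,0.05,0],
    [0,-0.008,0,0,0,0.05,0],
    [0,0,0,0,0,0,0],
  ],
)

```text
t: 4.85
eef_pos: [0.5411, 0.1453, 0.0711]
tool_rot: [-0.001, 0.692, 0.722, 0.003]
contact_force: [-0.4, 11.0, 1.5]
gripper_width: 0.191
grasp_force: 59.1
```

Emit:
jog_arm(
  deltas=[
    [0,0.008,0,0,0,-0.05,0],
    [-0.001,0.008,0,0,0,-0.05,0],
    [-0.001,0.008,0,0,0,-0.05,0],
    [0,0.006,0,0,0,-0.05,0],
    [0,0,0,0,0,0,0],
  ],
)

```text
t: 5.35
eef_pos: [0.5403, 0.1664, 0.0709]
tool_rot: [0.004, 0.763, 0.647, -0.0]
contact_force: [1.6, -12.5, 5.0]
gripper_width: 0.196
grasp_force: 59.6
```

Emit:
jog_arm(
  deltas=[
    [0,-0.008,0,0,0,0.05,0],
    [-0.001,-0.008,0,0,0,0.05,0],
    [-0.001,-0.008,0,0,0,0.05,0],
    [0,-0.006,0,0,0,0.05,0],
    [0,0,0,0,0,0,0],
  ],
)

```text
t: 5.85
eef_pos: [0.537, 0.1455, 0.0712]
tool_rot: [-0.001, 0.692, 0.722, 0.003]
contact_force: [-1.4, 9.8, 3.9]
gripper_width: 0.19
grasp_force: 59.4
```

Emit:
jog_arm(
  deltas=[
    [0,0.008,0,0,0,-0.05,0],
    [-0.001,0.008,0,0,0,-0.05,0],
    [-0.001,0.008,0,0,0,-0.05,0],
    [0,0.006,0,0,0,-0.05,0],
    [0,0,0,0,0,0,0],
  ],
)

```text
t: 6.35
eef_pos: [0.536, 0.1671, 0.0708]
tool_rot: [0.003, 0.763, 0.647, -0.0]
contact_force: [1.5, -11.0, 4.5]
gripper_width: 0.191
grasp_force: 59.5
```

Emit:
jog_arm(
  deltas=[
    [0,-0.008,0,0,0,0.05,0],
    [-0.001,-0.008,0,0,0,0.05,0],
    [-0.001,-0.008,0,0,0,0.05,0],
    [0,-0.006,0,0,0,0.05,0],
    [0,0,0,0,0,0,0],
  ],
)

```text
t: 6.85
eef_pos: [0.5327, 0.1452, 0.0709]
tool_rot: [-0.001, 0.691, 0.722, 0.003]
contact_force: [-2.0, 9.1, 1.0]
gripper_width: 0.189
grasp_force: 59.1
```

```bash
cat > st.py <<'E'
from h import *
a=cv2.cvtColor(cv2.imread('pics/scene0.png'),cv2.COLOR_BGR2GRAY);S=bot.read_camera('scene')
b=cv2.cvtColor(S['img'],cv2.COLOR_RGB2GRAY);x,y,w,h=272,330,70,45
m=cv2.matchTemplate(cv2.resize(b[y-10:y+h+10,x-10:x+w+10],None,fx=4,fy=4,interpolation=2),cv2.resize(a[y:y+h,x:x+w],None,fx=4,fy=4,interpolation=2),5)
i=np.unravel_index(m.argmax(),m.shape);d=np.array([i[1]/4-10,i[0]/4-10]);p=np.array([308,352.])
print('stage shift',onz(S,p+d,.03)-onz(S,p,.03),m.max(),bot.get_obs()['eef_pos'])
E
python3 st.py
```

```text
stage shift [0. 0. 0.] 0.9982435 [0.53266707 0.14546879 0.0708595 ]
```

Emit:
jog_arm(
  deltas=[
    [0,0.008,0,0,0,-0.05,0],
    [-0.001,0.008,0,0,0,-0.05,0],
    [-0.001,0.007,0,0,0,-0.05,0],
    [0,0.006,0,0,0,-0.05,0],
    [0,0,0,0,0,0,0],
  ],
)

```text
t: 7.4
eef_pos: [0.5315, 0.1672, 0.0707]
tool_rot: [0.002, 0.762, 0.647, -0.0]
contact_force: [1.7, -9.2, 3.7]
gripper_width: 0.191
grasp_force: 59.5
```

Emit:
jog_arm(
  deltas=[
    [0,-0.008,0,0,0,0.05,0],
    [-0.001,-0.008,0,0,0,0.05,0],
    [-0.001,-0.007,0,0,0,0.05,0],
    [0,-0.006,0,0,0,0.05,0],
    [0,0,0,0,0,0,0],
  ],
)

```text
t: 7.9
eef_pos: [0.5285, 0.1451, 0.0708]
tool_rot: [-0.001, 0.691, 0.722, 0.002]
contact_force: [-1.7, 9.3, 1.8]
gripper_width: 0.193
grasp_force: 59.2
```

Emit:
jog_arm(
  deltas=[
    [0,0.008,0,0,0,-0.05,0],
    [-0.001,0.008,0,0,0,-0.05,0],
    [-0.001,0.007,0,0,0,-0.05,0],
    [0,0.006,0,0,0,-0.05,0],
    [0,0,0,0,0,0,0],
  ],
)

```text
t: 8.4
eef_pos: [0.5272, 0.1681, 0.0707]
tool_rot: [0.002, 0.762, 0.648, 0.0]
contact_force: [0.3, -6.9, 4.4]
gripper_width: 0.185
grasp_force: 59.5
```

Emit:
jog_arm(
  deltas=[
    [0,-0.007,0,0,0,0.05,0],
    [-0.001,-0.007,0,0,0,0.05,0],
    [-0.001,0,0,0,0,0,0],
    [-0.001,0,0,0,0,0,0],
    [-0.001,0,0,0,0,0,0],
  ],
)

```text
t: 8.9
eef_pos: [0.5231, 0.1573, 0.0706]
tool_rot: [0.001, 0.728, 0.685, 0.001]
contact_force: [3.1, 1.6, 2.8]
gripper_width: 0.191
grasp_force: 59.3
```

```bash
python3 st.py
```

```text
stage shift [0. 0. 0.] 0.998253 [0.52296409 0.15722705 0.07060041]
```

Emit:
jog_arm(
  deltas=[
    [-0.002,0,0,0,0,0,0],
    [-0.002,0,0,0,0,0,0],
    [-0.002,0,0,0,0,0,0],
    [-0.002,0.001,0,0,0,0,0],
  ],
)

```text
t: 9.35
eef_pos: [0.5148, 0.1575, 0.0705]
tool_rot: [0.001, 0.728, 0.685, 0.001]
contact_force: [4.5, -0.4, 4.9]
gripper_width: 0.191
grasp_force: 59.7
```

Emit:
jog_arm(
  deltas=[
    [-0.003,0,0,0,0,0,0],
    [-0.003,0,0,0,0,0,0],
    [-0.003,0,0,0,0,0,0],
    [-0.003,0.001,0,0,0,0,0],
    [-0.003,0,0,0,0,0,0],
  ],
)

```text
t: 9.85
eef_pos: [0.4996, 0.1584, 0.0705]
tool_rot: [0.001, 0.728, 0.685, 0.001]
contact_force: [4.5, 0.8, 4.9]
gripper_width: 0.19
grasp_force: 59.7
```

Emit:
jog_arm(
  deltas=[
    [-0.003,0,0,0,0,0,0],
    [-0.003,0,0,0,0,0,0],
    [-0.003,0,0,0,0,0,0],
    [-0.003,0.001,0,0,0,0,0],
    [0,0,0,0,0,0,0],
    [0,0,0,0,0,0,0],
  ],
)

```text
t: 10.45
eef_pos: [0.487, 0.1589, 0.0704]
tool_rot: [0.0, 0.728, 0.685, 0.0]
contact_force: [2.3, -1.2, 6.9]
gripper_width: 0.19
grasp_force: 59.9
```

```bash
python3 st.py
python3 - <<'E'
from h import *
c=bot.read_camera('wrist');cv2.imwrite('pics/w4.png',c['img'][:,:,::-1])
E
```

```text
stage shift [0. 0. 0.] 0.9982418 [0.48691437 0.15891246 0.07032255]
```

View pics/w4.png

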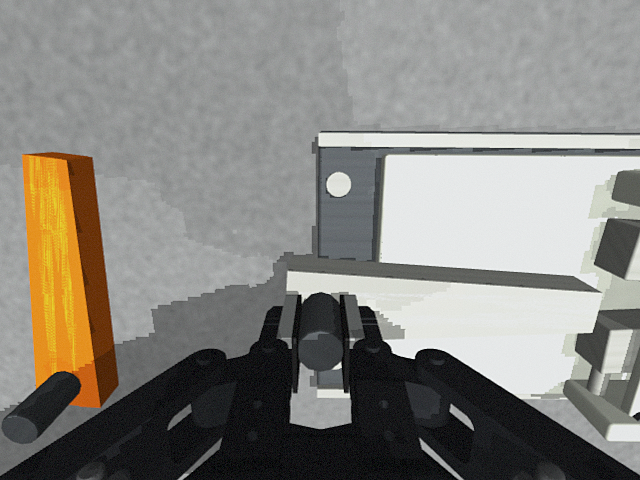

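The thin end, at (600,290), is now clear of the jaws and the stage hasn't moved. Next I'll lift the wedge.

Emit:
jog_arm(
  deltas=[
    [-0.002,0,0.002,0,0,0,0],
    [0,0,0.01,0,0,0,0],
    [0,0,0.025,0,0,0,0],
    [0,0,0.03,0,0,0,0],
    [0,0,0.03,0,0,0,0],
    [0,0,0,0,0,0,0],
  ],
  newtons=90,
)

```text
t: 11.15
eef_pos: [0.4857, 0.1598, 0.1702]
tool_rot: [0.0, 0.728, 0.685, 0.002]
contact_force: [0.8, 0.4, -1.6]
gripper_width: 0.181
grasp_force: 88.2
```

Emit:
jog_arm(
  deltas=[
    [0.003,-0.014,0,0,0,0.07,0],
    [0.003,-0.028,0,0,0,0.135,0],
    [0.003,-0.028,0,0,0,0.135,0],
    [0.003,-0.028,0,0,0,0.135,0],
    [0.003,-0.028,0,0,0,0.135,0],
    [0.003,-0.028,0,0,0,0.135,0],
    [0.003,-0.028,0,0,0,0.135,0],
    [0.003,-0.028,0,0,0,0.135,0],
    [0.003,-0.028,0,0,0,0.135,0],
    [0.003,-0.028,0,0,0,0.135,0],
  ],
)

```text
t: 12.15
eef_pos: [0.513, -0.1073, 0.1658]
tool_rot: [-0.002, 0.169, 0.986, -0.0]
contact_force: [0.0, 0.1, -1.6]
gripper_width: 0.183
grasp_force: 88.1
```

Emit:
jog_arm(
  deltas=[
    [0.004,-0.028,0,0,0,0.135,0],
    [0.004,-0.028,0,0,0,0.135,0],
    [0,-0.014,0,0,0,0.07,0],
    [0,0,0,0,0,0,0],
    [0,0,0,0,0,0,0],
  ],
)

```text
t: 12.65
eef_pos: [0.5216, -0.1756, 0.166]
tool_rot: [-0.001, 0.004, 1.0, 0.001]
contact_force: [-0.3, 0.6, -1.8]
gripper_width: 0.18
grasp_force: 88.0
```

Run:
```python
from h import *
o=bot.get_obs();q=o['tool_rot'];y=R.from_quat([q[1],q[2],q[3],q[0]]).as_matrix()[:,1]
print(o['eef_pos'],np.degrees(np.arctan2(y[1],y[0])),o['q'].round(2))
S=bot.read_camera('scene')['img'][:,:,::-1];cv2.imwrite('pics/s5.png',S[100:400,60:460])
```

```text
[ 0.5216348  -0.17562155  0.1660453 ] 89.53129832733158 [ 0.08  0.38  0.16  1.95 -0.08  0.83  1.85]
```

View pics/s5.png

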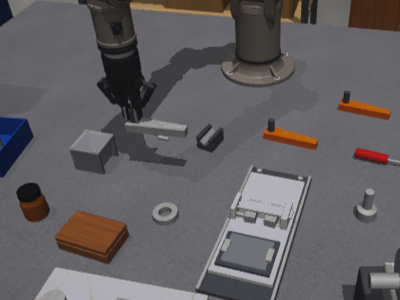

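The wedge is held level with its thin end towards +y. Lowering now.

Emit:
jog_arm(
  deltas=[
    [0.003,0,-0.03,0,0,0,0],
    [0.003,0,-0.03,0,0,0,0],
    [0,0,-0.03,0,0,0,0],
    [0,0,-0.015,0,0,0,0],
    [0,0,-0.008,0,0,0,0],
    [0,0,-0.003,0,0,0,0],
    [0,0,-0.003,0,0,0,0],
    [0,0,0,0,0,0,0],
  ],
)

```text
t: 13.5
eef_pos: [0.5293, -0.1765, 0.0487]
tool_rot: [0.001, 0.003, 1.0, -0.0]
contact_force: [-0.9, 0.4, -1.5]
gripper_width: 0.183
grasp_force: 88.0
```

Emit:
jog_arm(
  deltas=[
    [0,0,-0.001,0,0,0,0],
    [0,0,-0.001,0,0,0,0],
    [0,0,-0.001,0,0,0,0],
    [0,0,0,0,0,0,0],
  ],
)

```text
t: 13.9
eef_pos: [0.5293, -0.1767, 0.0467]
tool_rot: [0.001, 0.003, 1.0, 0.0]
contact_force: [-3.3, 1.6, 13.3]
gripper_width: 0.186
grasp_force: 90.0
```

Emit:
jog_arm(
  deltas=[
    [0,0,0,0,0,0,0.3],
    [0,0,0,0,0,0,0.5],
    [0,0,0,0,0,0,0.5],
    [0,0,0,0,0,0,0.5],
    [0,0,0.03,0,0,0,0.5],
    [0,0,0.05,0,0,0,0.5],
    [0,0,0.04,0,0,0,0.5],
    [0,0,0,0,0,0,0.5],
  ],
)

```text
t: 14.7
eef_pos: [0.5322, -0.1776, 0.1705]
tool_rot: [0.005, 0.003, 1.0, -0.001]
contact_force: [0.6, -0.1, 0.7]
gripper_width: 0.501
grasp_force: 0.0
```

Run:
```python
from h import *
print(bot.get_obs()['eef_pos'])
c=bot.read_camera('wrist');cv2.imwrite('pics/w6.png',c['img'][:,:,::-1]);print(c['eye'])
```

```text
[ 0.53220325 -0.17759687  0.17047498]
[ 0.45440989 -0.17661356  0.28958096]
```

View pics/w6.png

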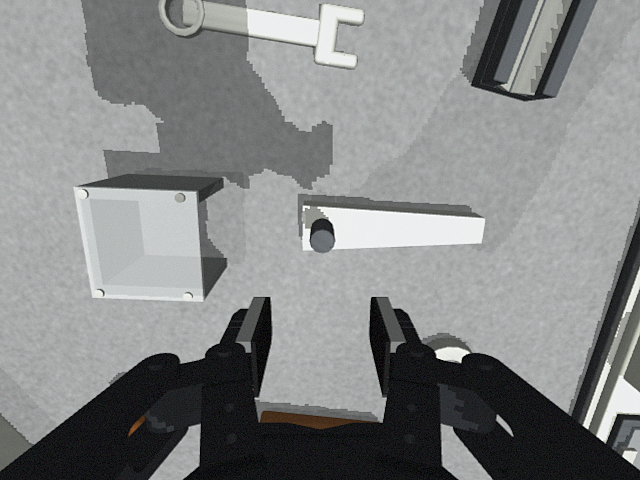

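The wedge lies flat and released on the bench: wide end at (303,228), thin end at (484,230). The bay is at the left, with roof corners at (77,185), (198,190), (204,300) and (95,297).

Run:
```python
from h import *
c=bot.read_camera('wrist')
w=[onz(c,p,.02) for p in((304,206),(303,249),(484,218),(484,243))];print('wedge',w)
a=(w[0]+w[1])/2;b=(w[2]+w[3])/2;d=b-a;print('ctr',(a+b)/2,'len',np.linalg.norm(d),'head',np.degrees(np.arctan2(d[1],d[0])))
r=[onz(c,p,.066) for p in((77,185),(198,190),(204,300),(95,297))];print('bay',r,np.mean(r,0))
print('knobtop',onz(c,(322,242),.054))
```

```text
wedge [array([ 0.509 , -0.1887,  0.02  ]), array([ 0.543 , -0.1902,  0.02  ]), array([ 0.5192, -0.0524,  0.02  ]), array([ 0.5391, -0.0498,  0.02  ])]
ctr [ 0.527575 -0.120275  0.02    ] len 0.13838585549108695 head 88.69569549632702
bay [array([ 0.4855, -0.3248,  0.066 ]), array([ 0.489 , -0.2513,  0.066 ]), array([ 0.5635, -0.2554,  0.066 ]), array([ 0.5608, -0.3287,  0.066 ])] [ 0.5247  -0.29005  0.066  ]
knobtop [ 0.5267 -0.1754  0.054 ]
```

Emit:
jog_arm(
  deltas=[
    [0,0.01,0,0,0,-0.13,0.7],
    [0,0.01,0,0,0,-0.13,0.7],
    [0,0.01,0,0,0,-0.13,0.7],
    [0,0.01,0,0,0,-0.13,0.7],
    [0,0.01,0,0,0,-0.13,0.7],
    [0,0.01,0,0,0,-0.13,0.7],
    [0,0.01,0,0,0,-0.13,0.7],
    [0,0.01,0,0,0,-0.13,0.7],
    [0,0.01,0,0,0,-0.13,0.7],
    [0,0.01,0,0,0,-0.13,0.7],
  ],
)

```text
t: 15.8
eef_pos: [0.5275, -0.076, 0.1632]
tool_rot: [-0.001, 0.61, 0.793, -0.001]
contact_force: [1.1, 0.1, 0.1]
gripper_width: 0.699
grasp_force: 0.0
```

Emit:
jog_arm(
  deltas=[
    [-0.002,0.01,-0.02,0,0,-0.13,0.7],
    [0,0,-0.02,0,0,-0.13,0.7],
    [0,0,-0.02,0,0,-0.028,0.7],
    [0,0,0,0,0,0,0.7],
    [0,0,0,0,0,0,0.7],
  ],
)

```text
t: 16.3
eef_pos: [0.5259, -0.0667, 0.1041]
tool_rot: [-0.001, 0.715, 0.699, -0.001]
contact_force: [0.9, 0.3, 1.4]
gripper_width: 0.701
grasp_force: 0.0
```

Run:
```python
from h import *
o=bot.get_obs();q=o['tool_rot'];m=R.from_quat([q[1],q[2],q[3],q[0]]).as_matrix();y=m[:,1]
print(o['eef_pos'],np.degrees(np.arctan2(y[1],y[0])),m[:,2].round(3),o['q'].round(2))
c=bot.read_camera('wrist');cv2.imwrite('pics/w7.png',c['img'][:,:,::-1]);print(c['eye'])
```

```text
[ 0.52585359 -0.06666912  0.10406492] -1.2737274602739612 [-0.003 -0.001 -1.   ] [-0.36  0.48  0.46  2.05 -0.33  0.69  0.3 ]
[0.52799043 0.01037305 0.22388257]
```

View pics/w7.png

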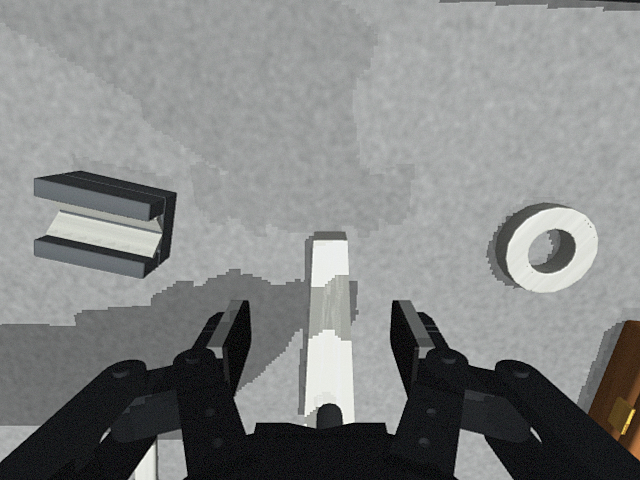

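The thin end at (330,238) is centred between the pads to within a few millimetres. Descending and gripping.

Emit:
jog_arm(
  deltas=[
    [0.002,0,-0.03,0,0,0,0.7],
    [0.002,0,-0.025,0,0,0,0.7],
    [0,0,-0.015,0,0,0,0.7],
    [0,0,-0.006,0,0,0,0.6],
    [0,0,0,0,0,0,0.35],
    [0,0,0,0,0,0,0],
    [0,0,0,0,0,0,0],
    [0,0,0,0,0,0,0],
  ],
  newtons=40,
)

```text
t: 17.15
eef_pos: [0.5314, -0.0667, 0.03]
tool_rot: [0.001, 0.715, 0.699, 0.001]
contact_force: [-1.6, -0.4, 7.1]
gripper_width: 0.249
grasp_force: 39.7
```

Emit:
jog_arm(
  deltas=[
    [0,-0.006,0,0,0,0,0],
    [0,-0.012,0,0,0,0,0],
    [-0.001,-0.012,0,0,0,0,0],
    [0,-0.012,0,0,0,0,0],
    [-0.001,-0.012,0,0,0,0,0],
    [0,-0.012,0,0,0,0,0],
    [-0.001,-0.012,0,0,0,0,0],
    [0,-0.012,0,0,0,0,0],
    [0,-0.01,0,0,0,0,0],
    [0,0,0,0,0,0,0],
  ],
)

```text
t: 18.15
eef_pos: [0.5287, -0.1678, 0.03]
tool_rot: [0.001, 0.716, 0.698, 0.001]
contact_force: [-0.6, -2.6, 6.8]
gripper_width: 0.242
grasp_force: 39.7
```

Emit:
jog_arm(
  deltas=[
    [0,-0.005,0,0,0,0,0],
    [0,-0.005,0,0,0,0,0],
    [0,-0.005,0,0,0,0,0],
    [0,-0.005,0,0,0,0,0],
    [0,-0.005,0,0,0,0,0],
    [0,0,0,0,0,0,0],
  ],
)

```text
t: 18.75
eef_pos: [0.5293, -0.1899, 0.0301]
tool_rot: [0.0, 0.715, 0.699, 0.001]
contact_force: [-0.1, 3.9, 9.0]
gripper_width: 0.244
grasp_force: 40.2
```

Emit:
jog_arm(
  deltas=[
    [0,-0.002,0,0,0,0,0],
    [0,-0.002,0,0,0,0,0],
    [0,-0.002,0,0,0,0,0],
  ],
)

```text
t: 19.05
eef_pos: [0.5294, -0.1943, 0.0301]
tool_rot: [-0.001, 0.714, 0.7, 0.002]
contact_force: [-0.3, 7.8, 11.6]
gripper_width: 0.246
grasp_force: 40.6
```

Emit:
jog_arm(
  deltas=[
    [0,-0.002,0,0,0,0,0],
    [0,-0.002,0,0,0,0,0],
    [0,-0.002,0,0,0,0,0],
    [0,0,0,0,0,0,0],
  ],
)

```text
t: 19.45
eef_pos: [0.5294, -0.2009, 0.03]
tool_rot: [-0.0, 0.714, 0.7, 0.002]
contact_force: [-0.3, 5.6, 10.5]
gripper_width: 0.247
grasp_force: 40.4
```

Emit:
jog_arm(
  deltas=[
    [0,-0.002,0,0,0,0,0],
    [0,-0.002,0,0,0,0,0],
    [0,0,0,0,0,0,0],
  ],
)

```text
t: 19.75
eef_pos: [0.5294, -0.2015, 0.0301]
tool_rot: [-0.002, 0.714, 0.7, 0.003]
contact_force: [-1.3, 14.4, 15.6]
gripper_width: 0.243
grasp_force: 41.3
```

Run:
```python
from h import *
print(bot.get_obs()['eef_pos'])
t=bot.read_camera('top')['img'][:,:,::-1];s=bot.read_camera('scene')['img'][:,:,::-1]
r=lambda i,x,y:cv2.resize(i[y:y+80,x:x+100],(400,320),interpolation=cv2.INTER_CUBIC)
cv2.imwrite('pics/f8.png',np.hstack([r(t,410,180),r(s,110,210)]))
```

```text
[ 0.52943245 -0.20148599  0.03005903]
```

View pics/f8.png

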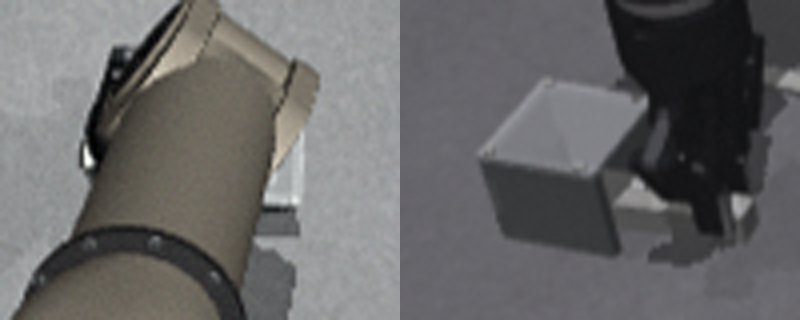

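The scene view shows the wedge's wide half in the bay and its thin end in the fingers. The slide stalled at about 14 N, 1.5 mm from the expected depth, so I'll release it and check.

Emit:
jog_arm(
  deltas=[
    [0,0.002,0,0,0,0,0],
    [0,0,0,0,0,0,0.4],
    [0,0,0,0,0,0,0.6],
    [0,0,0,0,0,0,0.6],
    [0,0,0,0,0,0,0.6],
    [0,0.005,0.02,0,0,0,0.6],
    [0,0.01,0.04,0,0,0,0.6],
    [0,0.02,0.04,0,0,0,0.6],
    [0,0.02,0.04,0,0,0,0.6],
    [0,0,0,0,0,0,0.6],
  ],
)

```text
t: 20.85
eef_pos: [0.531, -0.1487, 0.1736]
tool_rot: [0.003, 0.714, 0.7, 0.003]
contact_force: [0.4, -0.2, -0.7]
gripper_width: 0.6
grasp_force: 0.0
```

```bash
python3 st.py
python3 - <<'E'
from h import *
c=bot.read_camera('wrist');cv2.imwrite('pics/w9.png',c['img'][:,:,::-1]);print(c['eye'])
o=bot.get_obs();print(o['eef_pos'],o['contact_force'])
g=cv2.cvtColor(c['img'],cv2.COLOR_RGB2GRAY)
m=cv2.inRange(g[150:420,270:380],200,255);n,l,s,ct=cv2.connectedComponentsWithStats(m)
i=1+np.argmax(s[1:,4]);x,y=s[i][0]+270,s[i][1]+150;print(s[i],x,y,onz(c,(x+s[i][2]/2,y),.02))
E
```

```text
stage shift [0. 0. 0.] 0.99824363 [ 0.52952071 -0.14953738  0.1713075 ]
[ 0.53062203 -0.07262134  0.29121342]
[ 0.52819256 -0.15020409  0.1696602 ] [-0.06583554  0.05024958  0.02273503]
[  35  128   33   86 1727] 305 278 [ 0.5307 -0.1862  0.02  ]
```

View pics/w9.png

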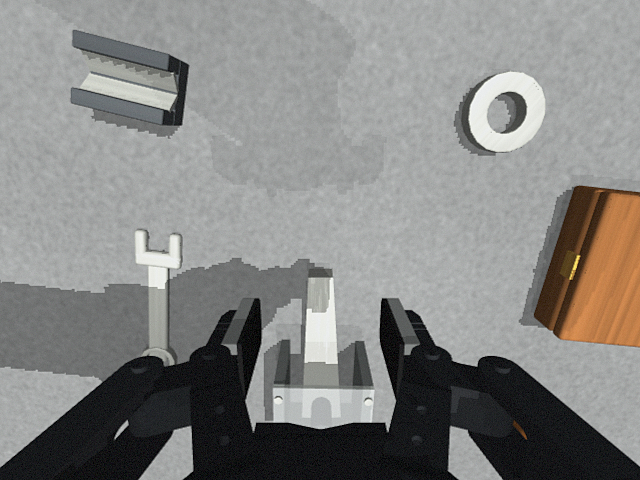

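The wedge is parked straight, knob under the roof, with its thin end at (320,272). That end is at y = -0.186 against -0.184 expected. The stage hasn't moved and the gripper is clear.

```bash
python3 -c "
from station import bot
print(bot.hand_in())"
```

```text
the job is handed in; nothing more can be done
None
```

The wedge was worked out of the slot, laid on the bench and let go, then slid into the bay until it met the back wall; the stage measured no shift, and the job was handed in at about 21 s with no verdict shown.

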